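# Lock the gilt plaque in its holding jig

### The job

Clamp the gilt plaque in the jig: loosen the red knob to free the blue carriage, push the carriage until the plaque sits flat and square against the fence with the carriage's orange sprung pad pressed about halfway in, then tighten the knob fully again so that it stays there. The gilding is fresh, so never touch the plaque itself, and leave the jar, cup and bottle where they are.

Things in the scene. Friction and masses are not known exactly. Their poses are not given: they have to be found in the camera images.
- jig: Aluminium jig fixed on the bench: base plate 340 x 110 x 18 mm. Origin at the table surface, on the slide's centre line; x runs along the slide towards the fence, z up. The plate spans x -190 to +150 mm, y -55 to +55 mm; its top (the bed) is at z 18 mm. A grey fence with black rubber lining, 90 mm wide and 26 mm high above the bed, stands at its +x end.
- fence_face (a point): Middle of the foot of the fence's rubber face, which looks to jig -x: at x 120 mm, y 0, z 18 mm in the jig's frame; axes as the jig's.
- plaque: Loose gilt brass plaque with scrolls, a flat plate 90 x 76 x 11 mm (14 mm over the scrolls), 0.25 kg, lying on the jig's bed between carriage and fence, up to 35 mm short of the fence and up to 0.12 rad askew. Origin at the centre of its underside; x is its 90 mm side, which is to lie along the jig's slide; z up. Home means its +x edge on the fence: its origin is then 45 mm before fence_face.
- carriage (a joint): Travel of the blue carriage along the slide, m, growing towards the fence, 0 to 0.15. The carriage is a block 50 mm along the slide x 70 mm x 37 mm high, on the bed (top at 55 mm above the table); its centre is at jig x = -0.130 + this value. Slides stiffly (about 5 N) when the knob is loose and stays where it is left; locked when the knob is tight (it then takes over 18 N to shift it).
- carriage_back (a point): Middle of the carriage's flat back face (looking to jig -x), 25 mm behind the carriage's centre and 30 mm above the bed (48 mm above the table): the place to push.
- pad (a joint): How far the orange sprung pad on the carriage's front is pressed in, m: 0 = fully out, 0.010 = fully in. The spring takes about 0.4 N at first, 4.4 N fully in: less than the carriage's own friction.
- pad_face (a point): Middle of the pad's front face (54 mm wide, 12 mm high, 2 to 14 mm above the bed). With the pad fully out it is 39 mm ahead of the carriage's centre, 64 mm ahead of carriage_back.
- knob (a joint): Turn of the red clamp knob on top of the carriage, rad, growing clockwise as seen from above. 0 = loose, stop reached, handle bar along the slide; 1.6 = tight, stop reached, bar across the slide. The lock starts to bite at about 0.9. Needs about 0.1 to 0.2 N m and stays where it is left.
- knob_grip (a point): On the knob's axis (over the carriage's centre), where to grip: 82 mm above the table. The knob's handle is an upright bar 50 mm long, 13 mm thick, from 66 to 92 mm above the table, with a white mark on one end; the point's x axis runs along the bar and turns with it.
- jar: Bystander: glass jar with green lid, 60 mm wide, 68 mm high; origin at the centre of its underside.
- cup: Bystander: red cup, 72 mm wide at the rim, 95 mm high; origin at the centre of its underside.
- bottle: Bystander: white bottle with blue cap, 52 mm wide, 130 mm high; origin at the centre of its underside.
Not all that is in view belongs to the job. There is more than one size of the plaque; the job needs the middle-sized.

How it is judged:
By the outcome, as a careful person would: the job done as asked, in the order asked, and still so for the second after the job is handed in, with the robot touching nothing.
It also fails if it takes over 70 s, if anything falls off the work surface, if the arm or the gripper's body presses on something with over 40 N, if the wrist force passes 120 N, or if a joint passes its speed limit or range.

### The arm

A 7-joint arm with a two-finger parallel gripper is mounted at the origin on the work surface. World frame = base frame: x ahead of the robot, y to its left, z up, the work surface at z = 0. Lengths are in mm, angles in degrees, forces in N, time in s.
With the tool pointing down it reaches from about 425 to 950 mm from the base axis. Payload 4.7 kg.
Tool frame: the origin (TCP) lies on the centre line of the jaws, within the pads' length; the fingertips stand 19 mm ahead of it and the grasp point (between the pads) is the TCP; z points along the fingers, y is the line along which they close (so a half turn about z gives the same grasp; the last joint's range is limited). The gripper opens to 87 mm and grips with 3 to 60 N. Pads are 19 mm wide; open, the fingers measure 117 mm over their backs; the gripper's body (75 mm by 190 mm) begins 51 mm behind the grasp point.
Start: joints at [72.542, 26.849, -2.785, 87.806, 1.381, 65.374, -4.715], TCP at [183.86, -649.494, 241.573] pointing down, gripper open.
Joint ranges: [-148.3, 148.3], [-19.14, 114.17], [-79.39, 73.82], [5.75, 140.21], [-59.74, 239.74], [12.07, 113.84], [-152.46, 152.46]. Speed limits (degrees/s): [147.25, 147.25, 180, 180, 180, 180, 180].

### API

Orientations are given as a 3x3 rotation matrix whose columns are the frame's x, y, z axes.
In Python, from station import sensors, camera, job_done gives the robot as it stands. The module is installed in compiled form; this text tells all that it offers.
- The arm moves only by the shell command python3 -m inch 'ROWS' [FORCE]. ROWS is JSON, a list of rows, each a list of 7 numbers: the shift along the tool's x, y, z in m, then the turn, a rotation vector about the tool's x, y, z in degrees, then the finger opening in m, from 0 to 0.087. In form: [[dx, dy, dz, rx, ry, rz, gripper], ...]. A call has 1 to 8 rows; each row shifts and turns the commanded pose from where the row before left it, along the tool's axes as they then stand; what a row does not reach is not made up. A row lasts 1/8 s, in which the tool goes at most 62.5 mm and 10.7 degrees, less where a joint would pass 70% of its speed; a pose out of reach is approached as far as the arm can. A call is refused whole if a number of a shift passes 0.0625 or a number of a turn 10.7, either way. A call with a gripper value outside its range is refused whole. The fingers move at their own pace and stop on an object; FORCE is the grip in N (left out, the last holds). Time passes only in rows, so rows that do not move let the fingers close. It gives the time, the measured TCP pose, the force, the opening and the grip force at its end, in the units of the state.
- sensors.observe(): the state, without advancing time (a new reading comes with each control period).
- camera(name): name is "scene" or "side" or "wrist"; returns a dict with "image" (400x640x3 uint8, red, green, blue), "intrinsics" (3x3 intrinsics, pixels), "pose" (4x4, takes a point from camera to world coordinates). Camera axes: x right, y down, z forward; pixel columns grow to the right and rows downward; lengths in mm; the calibration is good to about 2 mm. A picture is of the moment at which its call begins. There is no depth.
- job_done(): hands the job in; it is judged then, once.
The state is a dict: "time": time; "qpos": joint angles; "joint_vel": joint speeds; "tau": joint torques, N m; "eef_pos": TCP position; "tcp_rot": TCP orientation; "wrist_force": force on the tool from outside, world axes, zero at the start; "wrist_torque": the same for the moment, N m; "grip_width": finger opening in mm; "gripper_force": force on a finger pad.
Only numpy, scipy, OpenCV 4.12 (cv2) and the standard library are available. Lean on these libraries where they do the work, as an engineer would, in place of code of your own. Each camera call takes 0.05 s, during which the arm holds its last target. There are 200 camera calls.

## Working session

There is one attempt and no reset: what is moved stays moved. The work goes in short steps, Python scripts to look and compute and a shell command to move; the robot and the scene stay as the last step left them, time stands still between calls to the robot, and variables do not carry over. Pictures are saved under pics/ and viewed, at most 10 in all, crops included, and the job is handed in when it is done.

```bash
mkdir -p pics
cat > h.py <<'E'
import numpy as np,cv2
from station import sensors,camera
def shot(n,tag):
    c=camera(n); cv2.imwrite(f'pics/{tag}.png',c['image'][:,:,::-1]); np.savez(f'pics/{tag}.npz',K=c['intrinsics'],T=c['pose']); return c
def ray(tag,u,v):
    d=np.load(f'pics/{tag}.npz'); r=d['T'][:3,:3]@np.linalg.solve(d['K'],[u,v,1.]); return d['T'][:3,3],r/np.linalg.norm(r)
def atz(tag,u,v,z):
    o,r=ray(tag,u,v); return o+r*(z-o[2])/r[2]
def tri(*obs):
    A=np.zeros((3,3));b=np.zeros(3);R=[]
    for t,u,v in obs:
        o,r=ray(t,u,v);P=np.eye(3)-np.outer(r,r);A+=P;b+=P@o;R.append((o,P))
    p=np.linalg.solve(A,b); return p,[round(float(np.linalg.norm(P@(p-o))),1) for o,P in R]
def proj(tag,p):
    d=np.load(f'pics/{tag}.npz');q=d['K']@(d['T'][:3,:3].T@(np.array(p)-d['T'][:3,3]));return q[:2]/q[2]
E
python3 - <<'E'
from h import *
for n in("scene","side","wrist"): 
    shot(n,n+'0'); print(n,np.load(f'pics/{n}0.npz')['T'].round(2).tolist())
a=cv2.imread('pics/scene0.png');b=cv2.imread('pics/side0.png')
s=sensors.observe();print(s['time'],s['eef_pos'],np.round(s['tcp_rot'],3),s['grip_width'])
E
```

```text
scene [[-0.65, 0.4, -0.64, 1448.87], [0.76, 0.36, -0.55, 691.13], [0.01, -0.84, -0.54, 778.61], [0.0, 0.0, 0.0, 1.0]]
side [[-0.85, -0.25, 0.46, -16.05], [-0.53, 0.4, -0.75, 956.89], [0.0, -0.88, -0.47, 700.33], [0.0, 0.0, 0.0, 1.0]]
wrist [[0.27, -0.93, -0.25, 253.13], [-0.96, -0.26, -0.07, -629.28], [-0.0, 0.26, -0.96, 383.59], [0.0, 0.0, 0.0, 1.0]]
0.15 [ 183.72401259 -649.06790628  240.71239536] [[ 0.962  0.272 -0.001]
 [ 0.272 -0.962  0.001]
 [-0.    -0.002 -1.   ]] 87.24430994469841
```

View pics/scene0.png

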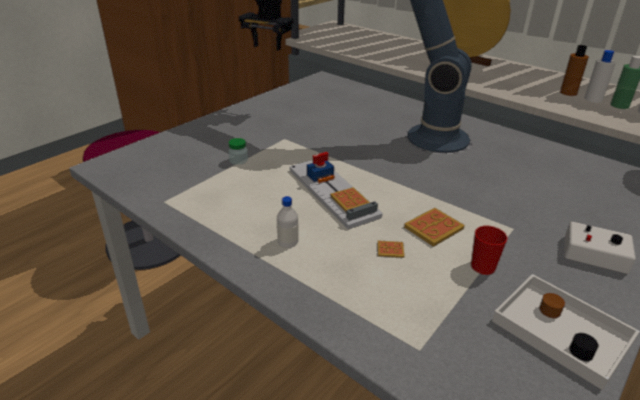

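View pics/side0.png

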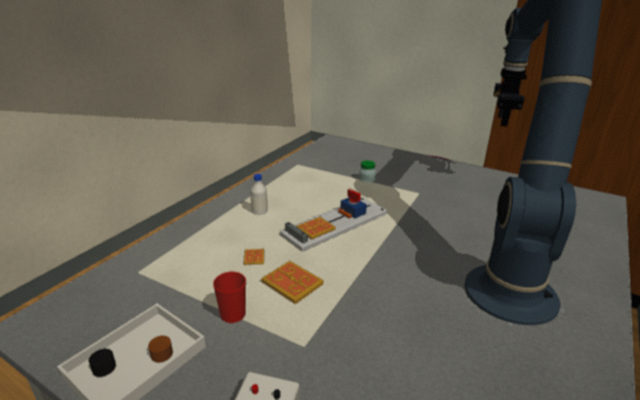

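Three plaques show in the scene view: one in the jig at (350,200), a large one at (434,226) and a small one at (390,248). The one in the jig fits, being middle-sized and lying between the carriage and the fence. I'll confirm that in an enlarged crop of both views.

Run:
```python
from h import *
a=cv2.imread('pics/scene0.png')[145:265,280:480];b=cv2.imread('pics/side0.png')[180:275,270:400]
a=cv2.resize(a,(800,480)[:2],interpolation=cv2.INTER_CUBIC) if 0 else cv2.resize(a,None,fx=3,fy=3,interpolation=cv2.INTER_CUBIC)
b=cv2.resize(b,None,fx=4,fy=4,interpolation=cv2.INTER_CUBIC)[:, :]
# two stacked needs <=600 high: side by side too wide -> trim
a=cv2.imread('pics/scene0.png')[145:230,280:400]; a=cv2.resize(a,None,fx=3.3,fy=3.3,interpolation=cv2.INTER_CUBIC)
b=cv2.imread('pics/side0.png')[180:265,275:395]; b=cv2.resize(b,None,fx=3.3,fy=3.3,interpolation=cv2.INTER_CUBIC)
c=cv2.imread('pics/scene0.png')[175:265,320:480]; c=cv2.resize(c,None,fx=3.3,fy=3.3,interpolation=cv2.INTER_CUBIC)
o=np.zeros((600,800,3),np.uint8);o[:a.shape[0],:a.shape[1]]=a;o[:b.shape[0],400:400+b.shape[1]]=b;o[290:290+c.shape[0],:c.shape[1]]=c
cv2.imwrite('pics/crop0.png',o)
```

```text
(no output)
```

View pics/crop0.png

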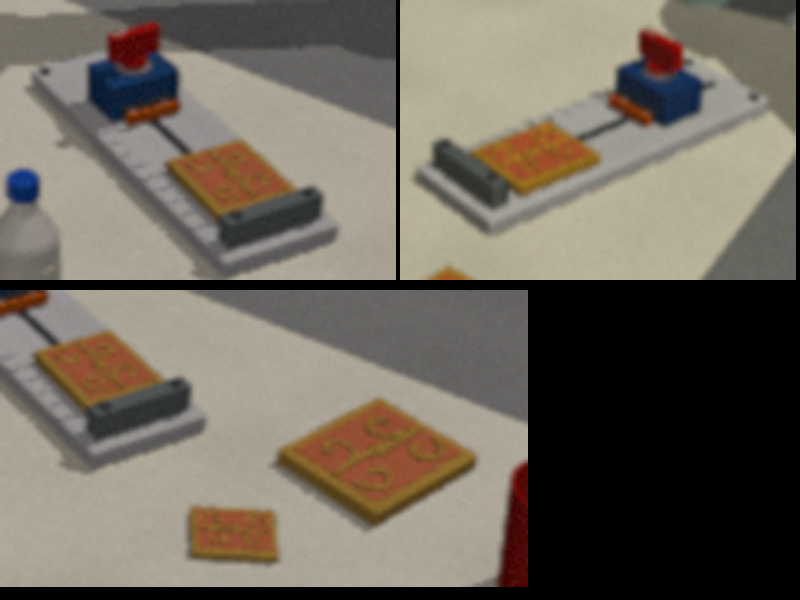

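The crop shows the middle-sized plaque in the jig, with the bar across the slide (knob tight). The large plaque lies outside at about crop (378,460) and the small one at about (233,533). Next I'll triangulate the jig.

Run:
```python
from h import *
S=lambda x,y:('scene0',280+x/3.3,145+y/3.3)
D=lambda x,y:('side0',275+(x-400)/3.3,180+y/3.3)
# knob bar top: ends, center
print('knob top', tri(S(133,32),D(660,44)))
for n,p in dict(farL=(33,74),nearL=(222,255),nearR=(337,226)).items(): print('scene',n,atz(*S(*p),18).round(1))
for n,p in dict(right=(768,95),bottom=(490,215),left=(416,163)).items(): print('side',n,atz(*D(*p),18).round(1))
for n,p in dict(l=(108,38),r=(158,25)).items(): print('barS',n,atz(*S(*p),92).round(1))
for n,p in dict(l=(640,32),r=(682,48)).items(): print('barD',n,atz(*D(*p),92).round(1))
print('jar',atz(*('scene0',237,144),68),'bottle',atz('scene0',287,202,130),'cup',atz('scene0',489,237,95))
print('plaque S',[atz(*S(*p),11).round(1)[:2]+0 for p in((167,170),(238,142),(297,187),(215,213))])
```

```text
knob top (array([ 489.58825485, -118.23923308,   85.89484656]), [2.2, 2.2])
scene farL [ 515.2 -217.3   18. ]
scene nearL [618.9  84.8  18. ]
scene nearR [526.7 129.6  18. ]
side right [ 407.7 -192.6   18. ]
side bottom [524.7 122.2  18. ]
side left [624.4  89.   18. ]
barS l [ 517.9 -123.5   92. ]
barS r [ 470.8 -106.5   92. ]
barD l [ 510.1 -114.9   92. ]
barD r [ 462.8 -106.9   92. ]
jar [ 582.39948927 -376.84492539   68.        ] bottle [772.52530543  21.03688947 130.        ] cup [534.80711799 416.40031882  95.        ]
plaque S [array([547.3, -30.1]), array([471.8, -12.1]), array([494.2,  67.3]), array([569.8,  39.6])]
```

```bash
python3 -m inch '[[0.044,-0.043,0,0,0,0,0.087],[0.044,-0.043,0,0,0,0,0.087],[0.044,-0.043,0,0,0,0,0.087],[0.044,-0.043,0,0,0,0,0.087],[0.044,-0.043,0,0,0,0,0.087],[0.044,-0.043,0,0,0,0,0.087],[0.044,-0.043,0,0,0,0,0.087],[0.044,-0.043,0,0,0,0,0.087]]'
python3 -m inch '[[0.044,-0.043,0,0,0,0,0.087],[0.044,-0.043,0,0,0,0,0.087],[0,0,0,0,0,9,0.087],[0,0,0,0,0,9,0.087],[0,0,0,0,0,9,0.087],[0,0,0,0,0,9,0.087],[0,0,0,0,0,0,0.087],[0,0,0,0,0,0,0.087]]'
python3 - <<'E'
from h import *
shot('wrist','w1');s=sensors.observe();print(s['time'],s['eef_pos'],np.round(s['tcp_rot'],3),np.round(s['qpos'],1))
E
```

```text
time: 1.15
eef_pos: [429.4, -220.9, 241.6]
tcp_rot: [[0.962, 0.272, 0.0], [0.272, -0.962, -0.0], [0.0, 0.001, -1.0]]
wrist_force: [0.5, -0.4, -0.4]
grip_width: 86.8
gripper_force: 0.0
time: 2.15
eef_pos: [490.0, -115.9, 241.5]
tcp_rot: [[0.939, -0.343, -0.0], [-0.343, -0.939, 0.0], [-0.0, 0.0, -1.0]]
wrist_force: [-0.3, -1.2, -0.2]
grip_width: 87.3
gripper_force: 0.0
2.2 [ 490.06854374 -115.87417897  241.4851257 ] [[ 0.939 -0.344 -0.   ]
 [-0.344 -0.939  0.   ]
 [-0.     0.    -1.   ]] [  23.7   11.9  -17.5  109.9    4.1   58.8 -105.7]
```

View pics/w1.png

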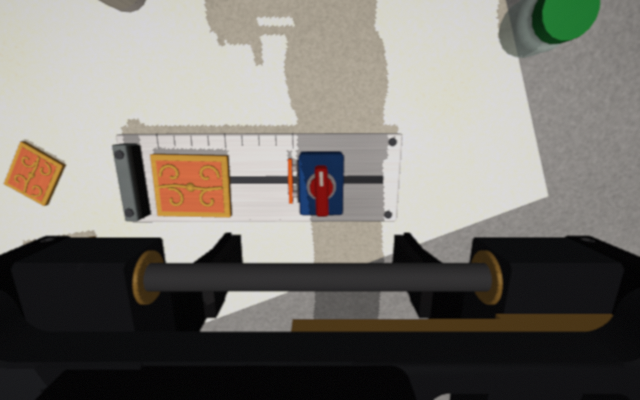

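The wrist view shows the jig at px 115-402: fence (130,180), plaque (191,185) slightly askew, pad (291,180), carriage (321,183) and knob (321,190). I'll enlarge it to measure.

Run:
```python
from h import *
a=cv2.imread('pics/w1.png')[115:235,100:420]
cv2.imwrite('pics/w1c.png',cv2.resize(a,None,fx=2.5,fy=2.5,interpolation=cv2.INTER_CUBIC))
```

```text
(no output)
```

View pics/w1c.png

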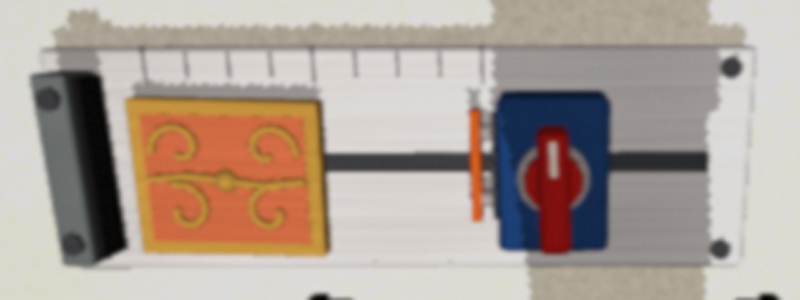

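```bash
cat > fit.py <<'E'
from h import *
from scipy.optimize import least_squares
W=lambda x,y:('w1',100+x/2.5,115+y/2.5)
S=lambda x,y:('scene0',280+x/3.3,145+y/3.3)
D=lambda x,y:('side0',275+(x-400)/3.3,180+y/3.3)
# (obs, x,y,z, on carriage)
C=[(W(753,50),-190,-55,18,0),(W(741,263),-190,55,18,0),(W(42,50),150,-55,18,0),(W(65,264),150,55,18,0),
(W(500,250),25,35,55,1),(W(608,250),-25,35,55,1),(W(540,252),6.5,25,92,1),(W(571,252),-6.5,25,92,1),(W(472,219),39,27,32,1),
(S(33,72),-190,-55,18,0),(S(222,258),150,-55,18,0),(S(337,228),150,55,18,0),(S(108,38),0,-25,92,1),(S(158,25),0,25,92,1),
(D(768,96),-190,55,18,0),(D(490,217),150,55,18,0),(D(416,165),150,-55,18,0),(D(640,32),0,-25,92,1),(D(682,48),0,25,92,1)]
def w(p,x,y,z,k):
    c,s=np.cos(p[2]),np.sin(p[2]); x=x+k*p[3]; return np.array([p[0]+c*x-s*y,p[1]+s*x+c*y,z+p[4]])
f=lambda p:np.concatenate([(proj(o[0],w(p,x,y,z,k))-o[1:])*(1 if o[0]=='w1' else .7) for o,x,y,z,k in C])
r=least_squares(f,[520,-30,1.22,-90,0],loss='soft_l1',x_scale=[10,10,.1,10,10])
p=r.x
if __name__=='__main__':
    print(p.round(2),np.rad2deg(p[2]));print(f(p).reshape(-1,2).round(1).tolist())
    print('knob',w(p,0,0,82,1),'back',w(p,-25,0,48,1),'fence',w(p,120,0,18,0))
    c,s=np.cos(p[2]),np.sin(p[2]);
    for q in((127,99),(323,102),(328,254),(146,252)):
        d=atz(*W(*q),29+p[4])[:2]-p[:2]; print('plaque corner jig',(c*d[0]+s*d[1]).round(1),(-s*d[0]+c*d[1]).round(1))
    t=np.array([0,0,0]);print('knobtri',tri(('w1',)+W(553,252)[1:],S(158,25),D(682,48)))
E
python3 fit.py
```

```text
[522.48 -32.38   1.22 -94.24  -4.22] 70.05087887191009
[[0.7, -1.9], [-0.7, 0.7], [-0.9, -1.5], [5.0, 0.7], [-0.2, -0.2], [0.1, -0.2], [-0.3, 0.6], [-0.0, 0.5], [0.4, 0.3], [-1.1, -0.2], [-0.1, 1.6], [0.1, -0.3], [-0.5, 0.1], [-0.5, 0.1], [0.2, 0.7], [-0.1, 1.3], [-0.3, 0.4], [0.7, -0.6], [-0.3, 0.1]]
knob [ 490.32685702 -120.96101895   77.78270811] back [ 481.79721807 -144.46091809   43.78270811] fence [563.42148276  80.42104922  13.78270811]
plaque corner jig 106.1 -31.2
plaque corner jig 14.1 -29.7
plaque corner jig 17.5 45.4
plaque corner jig 107.7 44.2
knobtri (array([ 466.13137977, -111.68017662,   88.31001632]), [1.6, 1.1, 1.3])
```

```bash
python3 -m inch '[[0.002,0.005,0.04,0,0,0,0.087],[0,0,0.04,0,0,0,0.06],[0,0,0.04,0,0,0,0.04],[0,0,0.025,0,0,0,0.04],[0,0,0.012,0,0,0,0.03],[0,0,0,0,0,0,0.03],[0,0,0,0,0,0,0.03],[0,0,0,0,0,0,0.03]]' 20
python3 -c "
from h import *
shot('wrist','w2')"
```

```text
time: 3.2
eef_pos: [491.0, -121.5, 85.6]
tcp_rot: [[0.939, -0.345, 0.002], [-0.345, -0.939, -0.001], [0.002, -0.0, -1.0]]
wrist_force: [-0.1, 0.1, 0.2]
grip_width: 31.6
gripper_force: 0.0
```

View pics/w2.png

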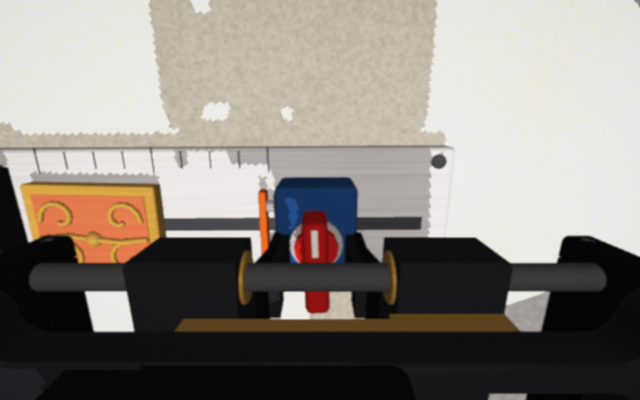

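The bar at (316,260) sits between the finger pads, which are at about x 280 and 357, so it is well centred. Closing now.

```bash
python3 -m inch '[[0,0,0.002,0,0,0,0.02],[0,0,0,0,0,0,0.015],[0,0,0,0,0,0,0],[0,0,0,0,0,0,0],[0,0,0,0,0,0,0]]' 20
```

```text
time: 3.88
eef_pos: [491.1, -120.8, 83.1]
tcp_rot: [[0.939, -0.345, 0.002], [-0.345, -0.939, 0.0], [0.001, -0.001, -1.0]]
wrist_force: [1.2, 2.4, 6.0]
grip_width: 23.6
gripper_force: 20.0
```

The fingers stopped at 23.6 mm, but the bar is 13 mm thick, so the tips must be on the knob's round base. I'll open, rise a little and close again.

```bash
python3 -m inch '[[0,0,0,0,0,0,0.035],[0,0,0,0,0,0,0.035],[0,0,-0.006,0,0,0,0.035],[0,0,0,0,0,0,0],[0,0,0,0,0,0,0],[0,0,0,0,0,0,0],[0,0,0,0,0,0,0]]' 20
```

```text
time: 4.75
eef_pos: [490.5, -120.6, 88.5]
tcp_rot: [[0.939, -0.344, 0.0], [-0.344, -0.939, 0.001], [0.0, -0.001, -1.0]]
wrist_force: [1.5, 2.2, -0.8]
grip_width: 13.3
gripper_force: 20.0
```

```bash
python3 -m inch '[[0,0,0,0,0,-10,0],[0,0,0,0,0,-10,0],[0,0,0,0,0,-10,0],[0,0,0,0,0,-10,0],[0,0,0,0,0,-10,0],[0,0,0,0,0,-10,0],[0,0,0,0,0,-10,0],[0,0,0,0,0,-10,0]]' 30
python3 -m inch '[[0,0,0,0,0,-8,0],[0,0,0,0,0,-3,0],[0,0,0,0,0,0,0],[0,0,0,0,0,0,0]]'
python3 -c "
from h import *
s=sensors.observe();print(s['wrist_torque'],s['qpos'])"
```

```text
time: 5.75
eef_pos: [490.7, -121.1, 88.5]
tcp_rot: [[0.499, 0.867, 0.001], [0.867, -0.499, 0.0], [0.001, 0.001, -1.0]]
wrist_force: [1.8, 1.0, -3.0]
grip_width: 12.6
gripper_force: 30.0
time: 6.25
eef_pos: [490.8, -121.3, 88.5]
tcp_rot: [[0.33, 0.944, 0.001], [0.944, -0.33, 0.0], [0.001, 0.001, -1.0]]
wrist_force: [2.4, 1.2, -2.9]
grip_width: 13.3
gripper_force: 30.0
[ 0.27880808 -0.70120314 -0.35203378] [ 39.13299229  27.46589662 -37.75357408 117.21481682  24.40209457
  43.03805745 -32.95757211]
```

```bash
python3 -m inch '[[0.005,0,0,0,0,0,0],[0.01,0,0,0,0,0,0],[0.01,0,0,0,0,0,0],[0.01,0,0,0,0,0,0],[0.01,0.001,0,0,0,0,0],[0.01,0,0,0,0,0,0],[0.005,0,0,0,0,0,0],[0,0,0,0,0,0,0]]' 30
python3 -c "
from h import *
shot('side','s3');shot('wrist','w3')
a=cv2.imread('pics/w3.png');b=cv2.imread('pics/side0.png');b=cv2.resize(cv2.imread('pics/s3.png')[180:265,275:395],None,fx=2.4,fy=2.4,interpolation=cv2.INTER_CUBIC)
o=np.zeros((600,640,3),np.uint8);o[:400]=a;o[400:,:288]=b[:200];cv2.imwrite('pics/c3.png',o)"
```

```text
time: 7.25
eef_pos: [510.7, -66.1, 88.5]
tcp_rot: [[0.33, 0.944, -0.001], [0.944, -0.33, -0.002], [-0.002, -0.0, -1.0]]
wrist_force: [-0.6, -4.3, 0.1]
grip_width: 12.8
gripper_force: 30.0
```

View pics/c3.png

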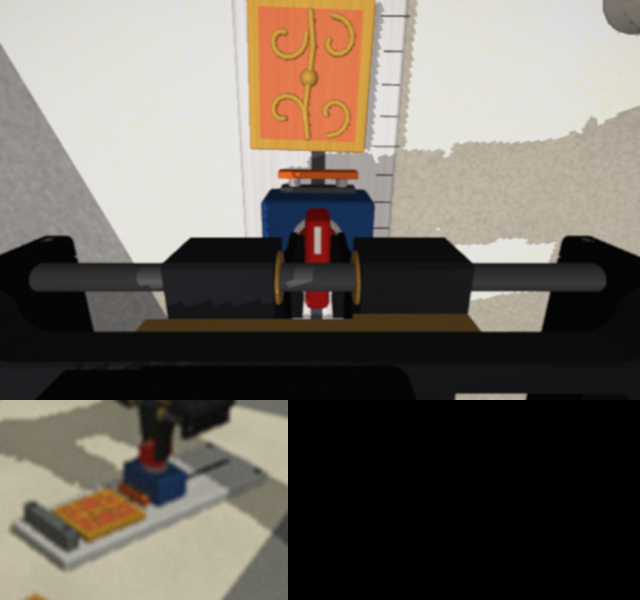

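The pad at (318,174) is about 12 mm short of the plaque edge at (308,150), and the carriage has moved cleanly. The wrist camera travels with the carriage, so the pad's row in the image shows its compression directly.

```bash
cat > pad.py <<'E'
from h import *
import sys
def prof(tag):
    a=cv2.imread(f'pics/{tag}.png').astype(float)[150:200,285:350]
    m=a.mean(1); return m
if __name__=='__main__':
    t=sys.argv[1]; shot('wrist',t); m=prof(t); print('R-B:',(m[:,2]-m[:,0]).round().astype(int).tolist())
    s=sensors.observe(); print(s['eef_pos'].round(1), 'F along', round(float(s['wrist_force']@s['tcp_rot'][:,0]),2))
E
python3 -c "
from pad import *
m=prof('w3');print((m[:,2]-m[:,0]).round().astype(int).tolist())"
python3 -m inch '[[0.004,0,0,0,0,0,0],[0.004,0,0,0,0,0,0],[0.003,0,0,0,0,0,0],[0.003,0,0,0,0,0,0],[0.003,0,0,0,0,0,0],[0.003,0,0,0,0,0,0],[0,0,0,0,0,0,0]]' 30
python3 pad.py w4
```

```text
[97, 52, 17, 6, 4, 5, 5, 5, 5, 5, 5, 5, 5, 5, 5, 5, 5, 5, 13, 36, 67, 100, 132, 149, 153, 152, 151, 138, 90, 34, 9, 6, 6, 6, 5, 4, 2, 0, -2, -2, -2, -3, -9, -22, -32, -34, -34, -34, -35, -36]
time: 8.22
eef_pos: [517.3, -47.7, 88.5]
tcp_rot: [[0.33, 0.944, -0.001], [0.944, -0.33, -0.002], [-0.002, 0.0, -1.0]]
wrist_force: [0.2, -5.1, -0.2]
grip_width: 12.6
gripper_force: 30.0
R-B: [146, 146, 146, 145, 143, 139, 134, 129, 123, 119, 117, 117, 116, 115, 112, 110, 110, 110, 109, 109, 109, 108, 102, 90, 95, 125, 145, 151, 151, 150, 142, 102, 44, 13, 5, 3, 2, 0, -2, -2, -2, -3, -9, -22, -32, -34, -34, -34, -34, -35]
[517.3 -47.7  88.5] F along -5.68
```

```bash
python3 -m inch '[[0.002,0,0,0,0,0,0],[0.002,0,0,0,0,0,0],[0,0,0,0,0,0,0]]' 30
python3 pad.py w5
python3 - <<'E'
from h import *
shot('side','s5');shot('scene','c5')
b=cv2.resize(cv2.imread('pics/s5.png')[190:265,275:375],None,fx=4,fy=4,interpolation=cv2.INTER_CUBIC)
c=cv2.resize(cv2.imread('pics/c5.png')[160:235,300:400],None,fx=4,fy=4,interpolation=cv2.INTER_CUBIC)
o=np.zeros((600,800,3),np.uint8);o[:300,:400]=b;o[:300,400:]=c
w=cv2.imread('pics/w5.png')[0:240,170:490];o[300:,:400]=cv2.resize(w,(400,300))
cv2.imwrite('pics/v5.png',o)
E
```

```text
time: 8.65
eef_pos: [518.6, -44.1, 88.5]
tcp_rot: [[0.33, 0.944, -0.001], [0.944, -0.33, -0.002], [-0.003, 0.0, -1.0]]
wrist_force: [-0.2, -6.1, 0.9]
grip_width: 13.0
gripper_force: 30.0
R-B: [146, 145, 145, 145, 145, 141, 136, 129, 125, 121, 117, 116, 116, 116, 113, 110, 108, 109, 109, 109, 110, 112, 109, 98, 88, 107, 135, 147, 150, 150, 148, 125, 70, 24, 7, 3, 2, 0, -2, -2, -2, -3, -9, -22, -32, -34, -34, -34, -34, -35]
[518.6 -44.1  88.5] F along -5.92
```

View pics/v5.png

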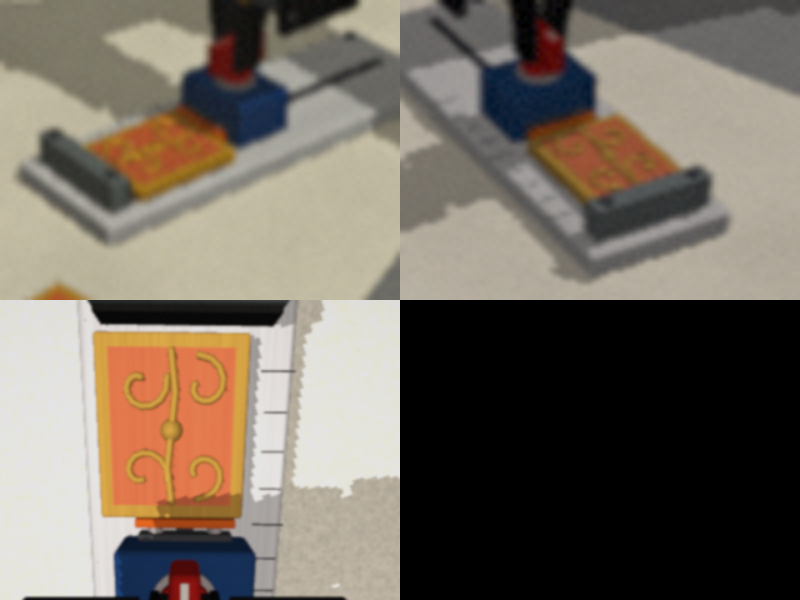

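The wrist crop shows the plaque's front edge (172,333) still about 4 mm short of the fence (188,325) and nearly square. I'll go on in small steps.

```bash
python3 -m inch '[[0.002,0,0,0,0,0,0],[0.002,0,0,0,0,0,0],[0,0,0,0,0,0,0]]' 30
python3 pad.py w6;python3 -m inch '[[0.001,0,0,0,0,0,0],[0.001,0,0,0,0,0,0],[0,0,0,0,0,0,0]]' 30
python3 pad.py w7
```

```text
time: 9.18
eef_pos: [520.0, -40.4, 88.5]
tcp_rot: [[0.33, 0.944, -0.001], [0.944, -0.33, -0.002], [-0.002, 0.0, -1.0]]
wrist_force: [0.6, -6.7, 0.2]
grip_width: 12.8
gripper_force: 30.0
R-B: [146, 145, 145, 145, 144, 140, 134, 128, 123, 120, 118, 117, 117, 116, 113, 110, 109, 109, 110, 110, 109, 109, 106, 96, 89, 111, 137, 148, 150, 150, 147, 120, 63, 21, 6, 4, 2, 0, -2, -2, -2, -3, -9, -21, -32, -34, -34, -34, -34, -35]
[520.  -40.4  88.5] F along -5.63
time: 9.6
eef_pos: [520.6, -38.7, 88.5]
tcp_rot: [[0.33, 0.944, -0.001], [0.944, -0.33, -0.003], [-0.003, 0.0, -1.0]]
wrist_force: [0.3, -5.9, 0.8]
grip_width: 12.8
gripper_force: 30.0
R-B: [146, 146, 145, 145, 143, 139, 132, 125, 121, 120, 117, 115, 115, 116, 116, 114, 111, 109, 109, 109, 110, 111, 112, 108, 96, 87, 106, 135, 148, 150, 150, 148, 129, 80, 30, 7, 2, 0, -2, -2, -2, -3, -9, -21, -32, -34, -34, -34, -34, -35]
[520.6 -38.7  88.5] F along -6.17
```

```bash
python3 -m inch '[[0.001,0,0,0,0,0,0],[0.001,0,0,0,0,0,0],[0,0,0,0,0,0,0]]' 30
python3 pad.py w8
python3 - <<'E'
from h import *
a=cv2.imread('pics/w8.png')[0:240,190:460];cv2.imwrite('pics/v8.png',cv2.resize(a,None,fx=2.5,fy=2.5,interpolation=cv2.INTER_CUBIC))
E
```

```text
time: 10.02
eef_pos: [521.1, -37.1, 88.5]
tcp_rot: [[0.33, 0.944, -0.001], [0.944, -0.33, -0.003], [-0.003, -0.0, -1.0]]
wrist_force: [0.3, -8.0, 1.2]
grip_width: 12.7
gripper_force: 30.0
R-B: [146, 146, 146, 145, 143, 138, 131, 124, 121, 118, 117, 115, 114, 112, 113, 115, 116, 115, 112, 109, 109, 110, 111, 112, 111, 108, 99, 87, 96, 126, 144, 149, 150, 150, 144, 115, 55, 8, -3, -3, -2, -3, -9, -21, -32, -34, -34, -34, -34, -35]
[521.2 -37.2  88.5] F along -7.75
```

View pics/v8.png

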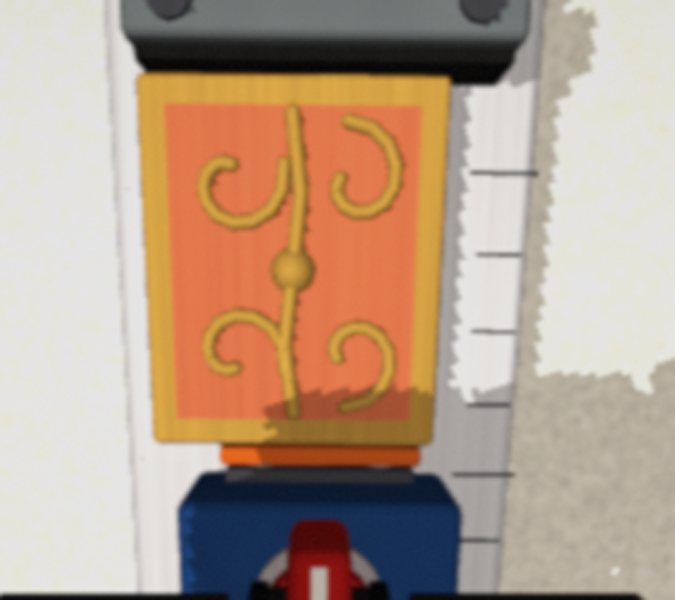

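The plaque's top edge lies flush with the fence foot (px 140-450, row 75). The pad's rear edge has shifted 7.35 px, about 4.9 mm, so it is about half in. Tightening now.

```bash
python3 -m inch '[[0,0,0,0,0,10,0],[0,0,0,0,0,10,0],[0,0,0,0,0,10,0],[0,0,0,0,0,10,0],[0,0,0,0,0,10,0],[0,0,0,0,0,10,0],[0,0,0,0,0,10,0],[0,0,0,0,0,10,0]]' 30
python3 -m inch '[[0,0,0,0,0,8,0],[0,0,0,0,0,3,0],[0,0,0,0,0,2,0],[0,0,0,0,0,0,0]]'
python3 -c "
from h import *
s=sensors.observe();print(s['wrist_torque'],s['tcp_rot'].round(3).tolist())"
```

```text
time: 11.08
eef_pos: [520.7, -36.5, 88.5]
tcp_rot: [[0.986, -0.165, -0.001], [-0.165, -0.986, -0.003], [-0.001, 0.003, -1.0]]
wrist_force: [-0.4, -5.8, 1.6]
grip_width: 12.6
gripper_force: 30.0
time: 11.58
eef_pos: [520.8, -36.3, 88.5]
tcp_rot: [[0.926, -0.377, -0.001], [-0.377, -0.926, -0.003], [-0.0, 0.003, -1.0]]
wrist_force: [-0.9, -6.4, 2.1]
grip_width: 12.6
gripper_force: 30.0
[-1.41380781  0.20924978  0.2236395 ] [[0.926, -0.377, -0.001], [-0.377, -0.926, -0.003], [-0.0, 0.003, -1.0]]
```

```bash
python3 -m inch '[[0,0,0,0,0,3,0],[0,0,0,0,0,0,0]]'
python3 -c "
from h import *
s=sensors.observe();print(s['wrist_torque'])"
python3 -m inch '[[0,0,0,0,0,-3,0],[0,0,0,0,0,0,0],[0,0,0,0,0,0,0.03],[0,0,0,0,0,0,0.03],[0,0,0,0,0,0,0.04],[0,0,-0.02,0,0,0,0.04],[0,0,-0.05,0,0,0,0.06],[0,0,-0.05,0,0,0,0.087]]'
python3 -m inch '[[0,-0.02,-0.04,0,0,0,0.087],[0,0,0,0,0,0,0.087],[0,0,0,0,0,0,0.087]]'
python3 - <<'E'
from h import *
shot('wrist','w9')
a=cv2.imread('pics/w9.png')[90:250,150:470];cv2.imwrite('pics/v9.png',cv2.resize(a,None,fx=2.5,fy=2.5,interpolation=cv2.INTER_CUBIC))
E
```

```text
time: 11.82
eef_pos: [520.8, -36.3, 88.5]
tcp_rot: [[0.906, -0.423, -0.001], [-0.423, -0.906, -0.003], [0.0, 0.003, -1.0]]
wrist_force: [-0.2, -6.7, 2.7]
grip_width: 13.3
gripper_force: 30.0
[-1.48027411  0.25283566  0.65504053]
time: 12.82
eef_pos: [521.1, -34.0, 209.5]
tcp_rot: [[0.926, -0.377, -0.001], [-0.377, -0.926, 0.001], [-0.001, -0.0, -1.0]]
wrist_force: [1.3, -0.5, 1.0]
grip_width: 52.9
gripper_force: 0.0
time: 13.2
eef_pos: [528.4, -16.1, 247.8]
tcp_rot: [[0.926, -0.377, -0.001], [-0.377, -0.926, -0.0], [-0.001, 0.001, -1.0]]
wrist_force: [-0.7, -0.1, 0.3]
grip_width: 81.7
gripper_force: 0.0
```

View pics/v9.png

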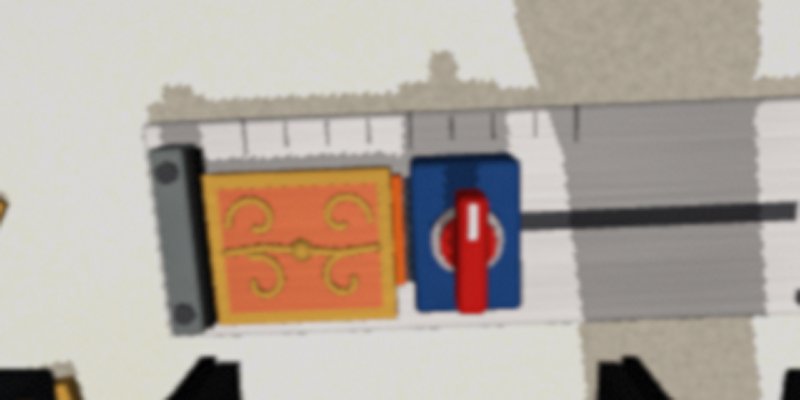

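The plaque is seated against the fence, the bar is across the slide, and the stop was felt (torque rising to 0.65 N m). Last check is the pad compression from geometry.

Run:
```python
from fit import p
from h import *
c,s=np.cos(p[2]),np.sin(p[2])
V=lambda x,y:('w9',150+x/2.5,90+y/2.5)
def J(q,z):
    d=atz(*q,z)[:2]-p[:2];return (c*d[0]+s*d[1]).round(1),(-s*d[0]+c*d[1]).round(1)
for n,q,z in [('car front',V(417,308),55),('car front up',V(412,158),55),('car back',V(520,308),55),('pl back lo',V(397,317),29),('pl back up',V(389,168),29),('pl front lo',V(219,323),29),('pl front up',V(203,176),29),('knob lo',V(472,312),92),('padfront lo',V(396,284),32),('pad front w1',('w1',100+472/2.5,115+219/2.5),32),('car front w1',('w1',300,215),55)]: print(n,J(q,z))
```

```text
car front (np.float64(19.1), np.float64(31.9))
car front up (np.float64(18.7), np.float64(-36.9))
car back (np.float64(-28.5), np.float64(33.7))
pl back lo (np.float64(29.6), np.float64(44.3))
pl back up (np.float64(30.0), np.float64(-29.9))
pl front lo (np.float64(118.8), np.float64(44.1))
pl front up (np.float64(118.5), np.float64(-29.4))
knob lo (np.float64(-3.9), np.float64(23.1))
padfront lo (np.float64(29.2), np.float64(26.4))
pad front w1 (np.float64(-55.2), np.float64(25.5))
car front w1 (np.float64(-69.8), np.float64(33.9))
```

```bash
python3 -c "
from station import job_done
print(job_done())"
```

```text
the job is handed in; nothing more can be done
None
```

The plaque is clamped: it sits square against the fence (0.2° off by my measurement), the pad is about 5 mm of 10 mm in, the knob is tight at its stop, and I handed the job in at about 13 s; neither the plaque nor the bystanders were touched.

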